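# Zero the wafer gauge and hold its probe in the guide

## Robot

A 6-joint arm with a two-finger parallel gripper is mounted at the origin on the work surface. World frame = base frame: x ahead of the robot, y to its left, z up, the work surface at z = 0. Lengths are in m, angles in degrees, forces in N, time in s.
With the tool pointing down it reaches from about 0.225 to 0.725 m from the base axis. Payload 3.1 kg.
Tool frame: the origin (TCP) lies at the centre of the arm's flange, where the gripper is bolted on; the fingertips stand 173 mm ahead of it and the grasp point (between the pads) lies 155 mm ahead of it; z points along the fingers, y is the line along which they close (so a half turn about z gives the same grasp; the last joint's range is limited). The gripper opens to 85 mm and grips with 20 to 120 N. Pads are 22 mm wide; open, the fingers measure 114 mm over their backs; the gripper's body (76 mm by 85 mm) begins 54 mm behind the grasp point. The pads swing forward as they close: fully open they stand 13 mm farther back than shut.
Start: joints at [57.594, 2.75, 5.684, 92.934, 0, 82.678], TCP at [0.223, 0.475, 0.405] pointing down, gripper open.
Joint ranges: [-166.93, 166.93], [-56.73, 111.36], [-69.38, 81.34], [-121.58, 131.49], [-85.45, 84.26], [-180, 180]. Speed limits (degrees/s): [159.86, 159.86, 180, 180, 180, 180].

## Interface

Orientations are given as a 3x3 rotation matrix whose columns are the frame's x, y, z axes.
In Python, from station import * gives the robot as it stands. The module is installed in compiled form; this text tells all that it offers.
- The arm moves only by the shell command python3 -m jog 'ROWS' [OPENING]. ROWS is JSON, one flat list of numbers, 4 for each row, row after row: the shift along the tool's x, y, z in cm, then the turn about the tool's z in degrees. A call has 1 to 20 rows; each row shifts and turns the commanded pose from where the row before left it, along the tool's axes as they then stand; what a row does not reach is not made up. A row lasts 1/8 s, in which the tool goes at most 62.5 mm and 10.7 degrees, less where a joint would pass 70% of its speed; a pose out of reach is approached as far as the arm can. A call with a gripper value outside its range is refused whole. OPENING is the opening, from -1 (shut) to 1 (fully open), so that 0 is half open, set as the call begins (- or left out, the last holds). The fingers move at their own pace and stop on an object; the grip force is fixed at half the most. Time passes only in rows, so rows that do not move let the fingers close. It gives the time, the measured TCP pose, the force, the opening and the grip force at its end, in the units of the state.
- read_state(): the state, without advancing time (a new reading comes with each control period).
- camera(name): name is "side" or "top" or "wrist"; returns a dict with "frame" (400x640x3 uint8, red, green, blue), "intrinsics" (3x3 intrinsics, pixels), "R" (3x3) and "t" (3): a world point X has camera coordinates R X + t. Camera axes: x right, y down, z forward; pixel columns grow to the right and rows downward; lengths in m; the calibration is good to about 2 mm. A picture is of the moment at which its call begins. There is no depth.
- job_done(): hands the job in; it is judged then, once.
The state is a dict: "t": time; "q": joint angles; "joint_velocities": joint speeds; "joint_efforts": joint torques, N m; "tcp_pos": TCP position; "tool_rot": TCP orientation; "contact_force": force on the tool from outside, world axes, zero at the start; "moment": the same for the moment, N m; "finger_gap": opening from 0.0 (shut) to 1.0 (fully open); "grip_force": force on a finger pad.
Only numpy, scipy, OpenCV 4.12 (cv2) and the standard library are available. Lean on these libraries where they do the work, as an engineer would, in place of code of your own. Each camera call takes 0.05 s, during which the arm holds its last target. There are 200 camera calls.

## Task

Push the red zeroing plunger on the gauge controller fully down and let it spring back up. Then take the orange-headed probe out of its rack and lower its stem through the guide hole of the gauge station without ever touching the station or the wafer, until the tip hangs about halfway between the underside of the brass guide and the wafer. Finish while still holding the probe there, still, upright and centred in the hole, and leave the grey probe and everything else on the bench where it is.

Things in the scene. Friction and masses are not known exactly. Their poses are not given: they have to be found in the camera images.
- plunger (a joint): Sprung red round plunger, 32 mm diameter, in a black housing in the middle of the top of the beige controller box (140 x 160 x 55 mm, fixed). Pushed straight down. 0 = up, 0.012 m = fully down; returns by itself; takes about 8 N when fully down
- plunger_top (a point): centre of the top face of the red plunger, 83 mm above the bench when up, 71 mm when fully down (the black housing, 48 mm diameter, reaches 67 mm); moves down with the plunger
- probe: The loose probe to use: round orange head 26 mm diameter, 46 mm tall, with a steel stem 10 mm diameter and 85 mm long straight below it (about 0.09 kg). Origin at the lower tip of the stem, z up along the stem to the head; the head spans 85 to 131 mm above the origin (a 6 mm brass stub, 8 mm across, tops it). It hangs upright in the rack by the underside of its head
- probe_tip (a point): lower end of the orange probe's stem, on its axis
- rack: fixed white rack, base 90 x 165 mm, origin at the middle of its underside. Its aluminium top plate (50 x 162 mm, upper face 100 mm above the bench) has two 16 mm through holes on its y axis at y = +37.5 and -37.5 mm; the orange probe hangs in one, the grey one in the other (either way round). Hanging stem tips are 15 mm above the bench
- station: fixed gauge station: aluminium base 150 x 120 x 12 mm, brass wafer carrier on it, grey column on its -x side (62 to 88 mm from the hole axis, 50 mm wide) carrying a cantilever arm to a square brass guide block 50 x 50 x 20 mm. Nothing stands higher than 100 mm. Origin under the guide hole on the underside of the base, z up, the arm runs from the column towards +x
- guide_mouth (a point): centre of the upper mouth of the guide hole, in the top face of the brass block, 100 mm above the bench. The hole is vertical, 22 mm diameter, 20 mm long: its lower end is 80 mm above the bench
- wafer (a point): centre of the dark wafer's top face, straight below the guide hole, 30 mm above the bench, 50 mm below the underside of the guide block
- spare_probe: the other probe, same shape but with a grey head; to be left hanging in the rack. Origin at its stem tip
- carrier: loose brass wafer carrier disc 84 mm diameter, 14 mm high, on the bench; leave alone. Origin under its centre
- mount: loose aluminium mount 54 mm diameter, 42 mm high, on the bench; leave alone. Origin under its centre
- driver: loose screwdriver 180 mm long with a red handle, lying on the bench; leave alone. Origin under its middle
- sample_box: loose white plastic box 70 x 90 x 28 mm on the bench; leave alone. Origin under its centre
Things that resemble listed ones, but are neither listed nor needed, are in the scene too. Leave any green look-alike of the part that bears plunger alone. What is shaped like the probe but green is not meant.

How it is judged:
By the outcome, as a careful person would: the job done as asked, in the order asked, and still so for the second after the job is handed in, while the arm keeps its last pose, push and grip.
It also fails if it takes over 67 s, if anything falls off the work surface, if the arm or the gripper's body presses on something with over 40 N, if the wrist force passes 120 N, or if a joint passes its speed limit or range.

## Working session

There is one attempt and no reset: what is moved stays moved. The work goes in short steps, Python scripts to look and compute and a shell command to move; the robot and the scene stay as the last step left them, time stands still between calls to the robot, and variables do not carry over. Pictures are saved under pics/ and viewed, at most 10 in all, crops included, and the job is handed in when it is done.

```bash
mkdir -p pics; cat > h.py <<'E'
from station import *
import numpy as np, cv2
def snap(n,f):
    c=camera(n); cv2.imwrite('pics/'+f+'.png',c['frame'][:,:,::-1]); np.savez('pics/'+f+'.npz',K=c['intrinsics'],R=c['R'],t=c['t']); return c
def ld(f):
    d=np.load('pics/'+f+'.npz'); return d['K'],d['R'],d['t']
def px(f,u,v,z):
    K,R,t=ld(f); d=R.T@np.linalg.solve(K,[u,v,1.]); o=-R.T@t
    return o+d*(z-o[2])/d[2]
def proj(f,X):
    K,R,t=ld(f); p=K@(R@np.array(X)+t); return p[:2]/p[2]
E
python3 - <<'E'
from h import *
snap('top','top1'); snap('side','side1')
for f in('top1','side1'):
    K,R,t=ld(f); print(K[0],R,-R.T@t)
s=read_state();print(s['t'],s['tcp_pos'],s['tool_rot'],s['contact_force'],s['finger_gap'])
E
```

```text
[388.78010515   0.         317.87589617] [[ 0.079362   -0.99683547  0.00455178]
 [-0.97344066 -0.07848149 -0.21506728]
 [ 0.21474392  0.01263728 -0.97658863]] [0.27899411 0.01127262 1.08168071]
[508.97619083   0.         319.54032181] [[ 0.74101407 -0.67139293  0.01138756]
 [-0.32863047 -0.37739291 -0.86578092]
 [ 0.58557677  0.63781355 -0.50029363]] [-0.21510696 -0.79532063  0.72474799]
0.1 [0.2224861  0.4753248  0.40362632] [[-9.05677650e-01  4.23965412e-01 -1.15095284e-03]
 [ 4.23966887e-01  9.05675868e-01 -1.81693317e-03]
 [ 2.72073398e-04 -2.13352165e-03 -9.99997687e-01]] [ 0.3008338   0.36977955 -0.28024507] 1.0004275690017466
```

View pics/top1.png

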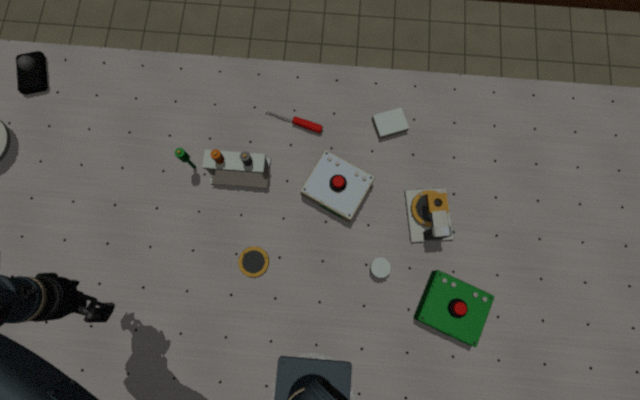

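View pics/side1.png

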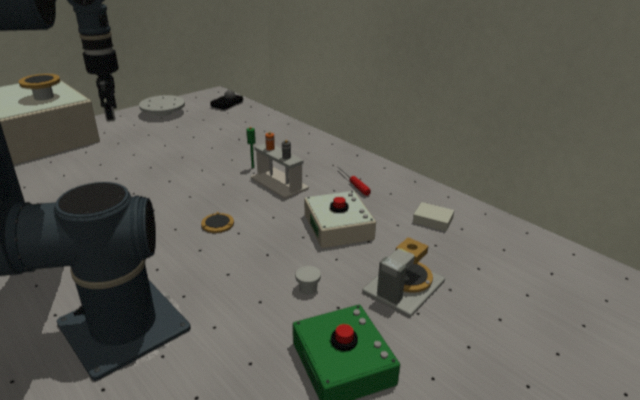

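Top view: beige controller's plunger is at about (339,183), the orange head at (217,156), the grey head at (246,158), and the guide block at (438,202). The green box at (458,308) and the green probe at (182,154) are decoys. I'll enlarge these areas.

```bash
python3 - <<'E'
from h import *
a=cv2.imread('pics/top1.png');b=cv2.imread('pics/side1.png')
def c(im,u,v): return cv2.resize(im[v:v+60,u:u+80],None,fx=5,fy=5,interpolation=cv2.INTER_CUBIC)
cv2.imwrite('pics/c1.png',np.vstack([np.hstack([c(a,195,130),c(a,300,155)]),np.hstack([c(a,400,180),c(b,375,225)])]))
E
```

```text
(no output)
```

View pics/c1.png

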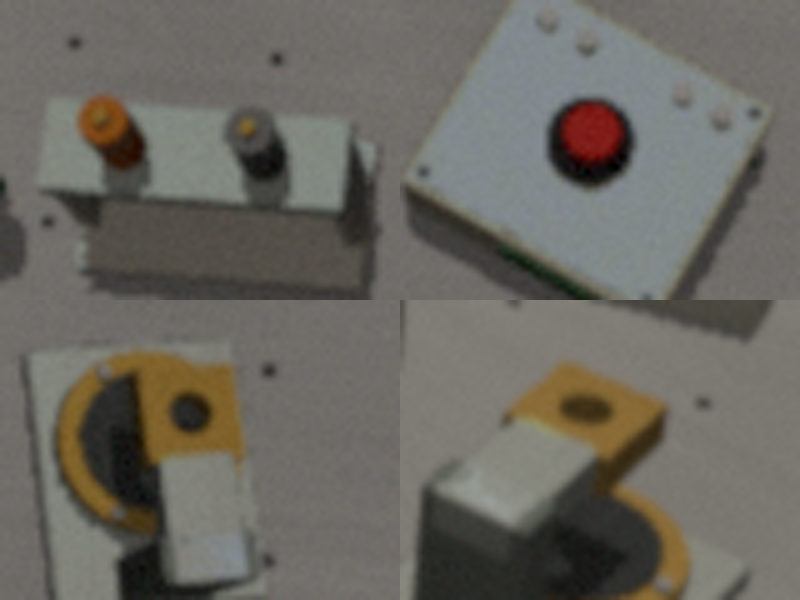

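Enlarged (mapped back to full-frame pixels), top view: orange head top is at (215.2,153.8), grey at (244.2,155.6), the plunger at (338.2,181) and the guide hole at (437.6,202). The hole in the side view is at (411.8,246.4).

```bash
python3 - <<'E'
from h import *
np.set_printoptions(precision=4,suppress=True)
o=px('top1',215.2,153.8,.146);g=px('top1',244.2,155.6,.146);p=px('top1',338.2,181,.083);m=px('top1',437.6,202,.1)
print('o',o,'g',g,np.linalg.norm(o-g),'p',p,'m',m,px('side1',411.8,246.4,.1))
print([proj('side1',x) for x in(o,g,p,m)])
for x in(o,p,m): print(np.linalg.norm(x[:2]))
# station arm dir: column top cap corners in top crop
print('armend',px('top1',400+41,180+55,.1), 'box corners',[px('top1',u,v,.055) for u,v in((300.8,190.6),(373.8,176.6))])
s=read_state();R=s['tool_rot'];print((R.T@(p-s['tcp_pos']))*100)
E
```

```text
o [0.5858 0.2919 0.146 ] g [0.5869 0.2183 0.146 ] 0.07361647229270848 p [ 0.5573 -0.0254  0.083 ] m [ 0.5172 -0.2851  0.1   ] [ 0.5149 -0.2874  0.1   ]
[array([269.3822, 133.6619]), array([285.941 , 141.5908]), array([338.9208, 198.6165]), array([411.5855, 245.4806])]
0.6544752267762856
0.5579041465051433
0.5905280620206759
armend [ 0.4319 -0.2948  0.1   ] box corners [array([0.5299, 0.0732, 0.055 ]), array([ 0.5855, -0.123 ,  0.055 ])]
[-51.5629 -31.0837  32.115 ]
```

```bash
python3 -m jog '[0,0,0,8.1,0,0,0,8.1,0,0,0,8.1,0,0,0,8.1,0,0,0,8.1,0,0,0,8.1,0,0,0,8.1,0,0,0,8.2,0,0,0,0]' -1
python3 -m jog '[-1.5,1,0,0,-3,2,0,0,-3,2,0,0,-3,2,0,0,-3,2,0,0,-3,2,0,0,-3,2,0,0,-3,2,0,0,-3,2,0,0,-3,2,0,0,-3,2,0,0,-3,2,0,0,-3,2,0,0,-3,2,0,0,-3,2,0,0,-3,2,0,0,-3,2,0,0,-0.5,0.5,0,0,0,0,0,0]'
python3 - <<'E'
from h import *
np.set_printoptions(precision=4,suppress=True)
s=read_state();print(s['q'],(s['tool_rot'].T@(np.array([.5573,-.0254,.083])-s['tcp_pos'])*100), s['tool_rot'])
snap('wrist','w1'); print(proj('w1',[.5573,-.0254,.083]))
E
```

```text
t: 1.23
tcp_pos: [0.2225, 0.4754, 0.4041]
tool_rot: [[-0.002, 1.0, -0.001], [1.0, 0.002, -0.001], [-0.001, -0.001, -1.0]]
contact_force: [-0.8, 0.6, 0.8]
finger_gap: -0.001
grip_force: 0.0
t: 3.6
tcp_pos: [0.5574, -0.0251, 0.4045]
tool_rot: [[0.0, 1.0, -0.001], [1.0, -0.0, 0.0], [0.0, -0.001, -1.0]]
contact_force: [0.9, -0.2, 0.2]
finger_gap: 0.003
grip_force: 0.0
[-9.4656  7.7551 11.0201 93.3279  0.014  80.5453] [-0.0465  0.0259 32.1511] [[ 0.0002  1.     -0.001 ]
 [ 1.     -0.0002  0.0004]
 [ 0.0004 -0.001  -1.    ]]
[318.8731 185.2477]
```

View pics/w1.png

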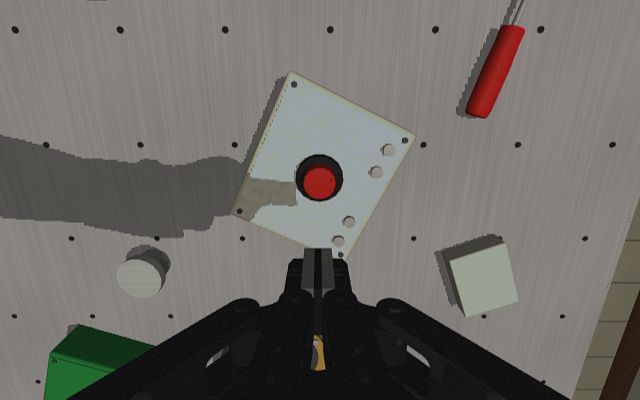

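The wrist view shows the plunger top at about (319,184), against (318.9,185.2) predicted, so the alignment is good. Pressing down.

```bash
python3 -m jog '[0,0,1.5,0,0,0,3,0,0,0,3,0,0,0,3,0,0,0,2.5,0,0,0,1,0,0,0,0.6,0,0,0,0.4,0,0,0,0.3,0,0,0,0.3,0,0,0,0,0]'
```

```text
t: 5.03
tcp_pos: [0.5579, -0.0243, 0.2495]
tool_rot: [[-0.0, 1.0, 0.001], [1.0, 0.0, 0.0], [0.0, 0.001, -1.0]]
contact_force: [-2.8, 2.5, 4.8]
finger_gap: 0.0
grip_force: 2.7
```

```bash
python3 -m jog '[0,0,0.2,0,0,0,0.2,0,0,0,0.1,0,0,0,0,0]';python3 -m jog '[0,0,0.1,0,0,0,0,0,0,0,0,0]'
```

```text
t: 5.52
tcp_pos: [0.5579, -0.0243, 0.2451]
tool_rot: [[-0.0, 1.0, 0.001], [1.0, 0.0, 0.0], [0.0, 0.001, -1.0]]
contact_force: [-2.8, 1.9, 7.3]
finger_gap: 0.0
grip_force: 3.7
t: 5.9
tcp_pos: [0.5579, -0.0243, 0.2445]
tool_rot: [[-0.0, 1.0, 0.001], [1.0, 0.0, 0.0], [0.0, 0.001, -1.0]]
contact_force: [-3.9, 2.2, 8.9]
finger_gap: 0.001
grip_force: 4.2
```

```bash
python3 -m jog '[0,0,0.1,0,0,0,0,0]';python3 -m jog '[0,0,0.1,0,0,0,0,0]'
```

```text
t: 6.15
tcp_pos: [0.5578, -0.0243, 0.2444]
tool_rot: [[-0.0, 1.0, 0.002], [1.0, 0.0, 0.0], [0.0, 0.002, -1.0]]
contact_force: [-4.7, 2.1, 11.3]
finger_gap: -0.002
grip_force: 5.9
t: 6.4
tcp_pos: [0.5578, -0.0242, 0.2444]
tool_rot: [[-0.001, 1.0, 0.002], [1.0, 0.001, 0.0], [0.0, 0.002, -1.0]]
contact_force: [-7.4, 2.9, 14.8]
finger_gap: -0.004
grip_force: 7.7
```

The plunger is bottomed: z stays at 0.2444 while the force rises. Raising.

```bash
python3 -m jog '[0,0,-0.3,0,0,0,-0.6,0,0,0,-1.2,0,0,0,-2.5,0,0,0,-3,0,0,0,-3,0,0,0,-3,0,0,0,-2.4,0,0,0,0,0]'
python3 -m jog '[1,0,0,0,2.5,0.2,0,0,2.5,0.2,0,0,2.5,0.2,0,0,2.5,0.2,0,0,2.5,0.2,0,0,2.5,0.2,0,0,2.5,0.2,0,0,2.5,0.2,0,0,2.5,0.2,0,0,2.5,0.2,0,0,2.5,0.3,0,0,2.5,0.3,0,0,1,0.2,0,0,0,0,0,0,0,0,0,0]' 1
python3 - <<'E'
from h import *
np.set_printoptions(precision=4,suppress=True)
s=read_state();print(s['q'],(s['tool_rot'].T@(np.array([.5858,.2919,.13])-s['tcp_pos'])*100))
snap('wrist','w2'); print(proj('w2',[.5858,.2919,.146]),proj('w2',[.5869,.2183,.146]))
snap('side','s2'); im=cv2.imread('pics/s2.png')
cv2.imwrite('pics/s2c.png',cv2.resize(im[170:250,290:390],None,fx=4,fy=4))
E
```

```text
t: 7.52
tcp_pos: [0.5586, -0.0248, 0.4032]
tool_rot: [[0.0, 1.0, 0.006], [1.0, -0.0, -0.001], [-0.001, 0.006, -1.0]]
contact_force: [0.1, 0.4, -0.5]
finger_gap: 0.004
grip_force: 0.0
t: 9.52
tcp_pos: [0.5856, 0.2949, 0.4003]
tool_rot: [[0.0, 1.0, -0.001], [1.0, -0.0, -0.001], [-0.001, -0.001, -1.0]]
contact_force: [0.4, -0.5, 0.8]
finger_gap: 0.998
grip_force: 0.0
[ 20.8809  23.3305  29.3402  96.0674  -0.0286 110.9025] [-0.2809  0.038  27.0286]
[319.34   213.0721] [320.4647 296.6405]
```

View pics/w2.png

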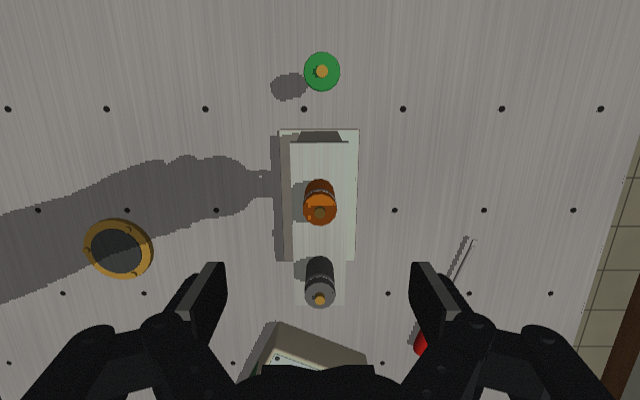

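View pics/s2c.png

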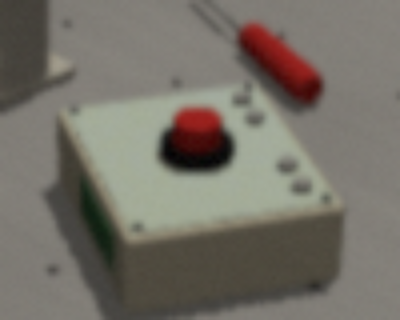

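Plunger is back up. In the wrist view the orange stub is at about (319.5,212) and the grey stub at (319.5,299).

```bash
python3 - <<'E'
from h import *
print(px('w2',319.5,212,.152),px('w2',319.5,299,.152),px('w2',321.5,71,.137),px('top1',215-.2,153.2,.152),px('top1',243.9,155.2,.152))
E
```

```text
[0.5858846  0.29504347 0.152     ] [0.586074   0.22035714 0.152     ] [0.58705989 0.39119278 0.137     ] [0.58529644 0.29132579 0.152     ] [0.58596069 0.21785118 0.152     ]
```

```bash
python3 -m jog '[-0.1,0,1,0,0,0,2,0,0,0,2,0,0,0,2,0,0,0,2,0,0,0,1.5,0,0,0,0.7,0,0,0,0.3,0,0,0,0,0]'
python3 -m jog '[0,0,0,0,0,0,0,0,0,0,0,0,0,0,0,0,0,0,0,0,0,0,0,0,0,0,0,0,0,0,0,0]' -1
```

```text
t: 10.75
tcp_pos: [0.5858, 0.2946, 0.2862]
tool_rot: [[-0.0, 1.0, 0.001], [1.0, 0.0, 0.0], [0.0, 0.001, -1.0]]
contact_force: [0.2, -0.1, 1.1]
finger_gap: 0.998
grip_force: 0.0
t: 11.75
tcp_pos: [0.5858, 0.2947, 0.2862]
tool_rot: [[-0.0, 1.0, 0.001], [1.0, 0.0, 0.0], [0.0, 0.001, -1.0]]
contact_force: [1.1, 0.6, 3.4]
finger_gap: 0.289
grip_force: 59.0
```

```bash
python3 -m jog '[0,0,-0.3,0,0,0,-0.7,0,0,0,-1.2,0,0,0,-1.5,0,0,0,-1.5,0,0,0,-1.5,0,0,0,-1.5,0,0,0,-1.5,0,0,0,-2,0,0,0,-2,0,0,0,-2,0,0,0,-1.3,0,0,0,0,0,0,0,0,0]'
```

```text
t: 13.5
tcp_pos: [0.5857, 0.2946, 0.4552]
tool_rot: [[-0.0, 1.0, -0.001], [1.0, 0.0, -0.0], [-0.0, -0.001, -1.0]]
contact_force: [1.0, 0.7, -1.0]
finger_gap: 0.286
grip_force: 58.9
```

```bash
python3 -m jog '[-0.5,0,0,0,-1.2,-0.2,0,0,-2,-0.2,0,0,-2.8,-0.4,0,0,-3.4,-0.4,0,0,-3.8,-0.5,0,0,-4,-0.5,0,0,-4,-0.5,0,0,-4,-0.5,0,0,-4,-0.5,0,0,-4,-0.5,0,0,-4,-0.5,0,0,-4,-0.5,0,0,-3.8,-0.5,0,0,-3.8,-0.4,0,0,-3.2,-0.4,0,0,-2.5,-0.3,0,0,-1.8,-0.2,0,0,-0.9,-0.1,0,0,-0.3,0,0,0]'
python3 -m jog '[0,0,0,0,0,0,0,0,0,0,0,0]'
python3 - <<'E'
from h import *
np.set_printoptions(precision=4,suppress=True)
snap('wrist','w3'); snap('side','s3');snap('top','t3')
s=read_state();p=s['tcp_pos'];print(s['t'],p,s['tool_rot'],s['joint_velocities'])
for z in(.1,.185): print([proj(f,[p[0],p[1],z]) for f in('w3','s3','t3')])
a=cv2.imread('pics/w3.png');b=cv2.imread('pics/s3.png')
def c(im,u,v,w,h,k): return cv2.resize(im[v:v+h,u:u+w],None,fx=k,fy=k,interpolation=cv2.INTER_CUBIC)
cv2.imwrite('pics/c3.png',np.hstack([c(a,220,100,200,300,2),c(b,350,150,100,150,4)]))
E
```

```text
t: 16.0
tcp_pos: [0.5146, -0.2856, 0.4557]
tool_rot: [[-0.0, 1.0, -0.0], [1.0, 0.0, 0.0], [0.0, -0.0, -1.0]]
contact_force: [0.1, 0.3, -0.6]
finger_gap: 0.29
grip_force: 58.9
t: 16.38
tcp_pos: [0.515, -0.2849, 0.4559]
tool_rot: [[-0.001, 1.0, 0.0], [1.0, 0.001, 0.0], [0.0, 0.0, -1.0]]
contact_force: [-0.4, 0.1, -0.3]
finger_gap: 0.288
grip_force: 58.9
16.525 [ 0.5149 -0.2851  0.4558] [[-0.0008  1.      0.    ]
 [ 1.      0.0008  0.    ]
 [ 0.      0.     -1.    ]] [-0.161   0.0647  0.0045  0.0625 -0.0462  0.0185]
[array([318.3798, 176.0332]), array([410.9182, 245.9211]), array([437.6173, 202.8655])]
[array([318.6047, 202.61  ]), array([415.1987, 211.4573]), array([448.554, 195.328])]
```

View pics/c3.png

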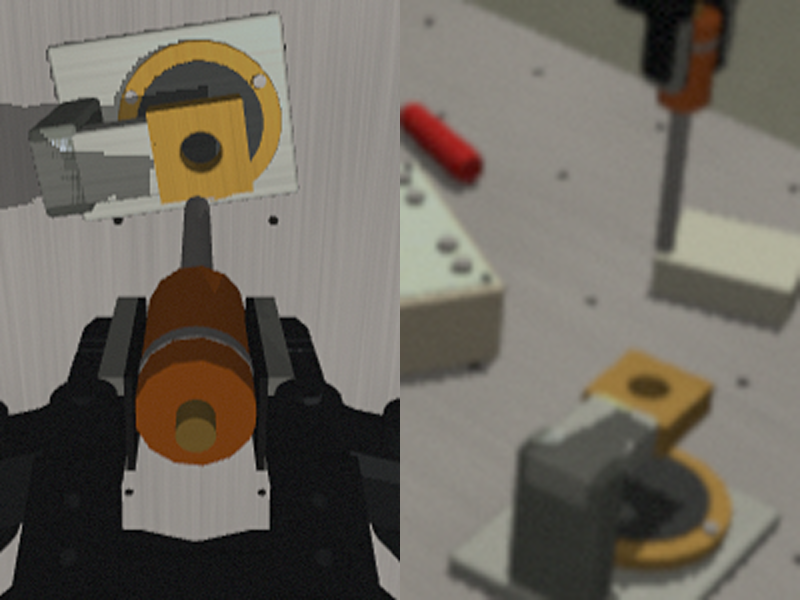

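Wrist view: hole centre is at (320.4,175.4) and the tip disc at about (318.5,201.9). Side view: hole at (411.6,246.4), tip at (415.9,211.4).

```bash
python3 - <<'E'
from h import *
np.set_printoptions(precision=4,suppress=True)
for f,h,t in(('w3',(320.4,175.4),(318.5,201.9)),('s3',(411.6,246.4),(415.9,211.4))):
    H=px(f,*h,.1);T=px(f,*t,.185);print(f,H,T,(H-T)*100)
p=[.5149,-.2851]
print([proj('s3',[*p,z]) for z in (.27,.225)])
# sharper hole centroids: dark pixels inside the brass
for f,(u,v),n in(('w3',(320,175),13),('s3',(411.6,246.4),8)):
    im=cv2.imread(f'pics/{f}.png').astype(float);u,v=int(u),int(v)
    w=im[v-n:v+n+1,u-n:u+n+1]; sat=w[:,:,2]-w[:,:,0]
    m=(sat<35).astype(np.uint8); k,l,st,c=cv2.connectedComponentsWithStats(m); i=l[n,n]; print(f,st[i],c[i]+[u-n,v-n],px(f,*(c[i]+[u-n,v-n]),.1))
E
```

```text
w3 [ 0.517  -0.2844  0.1   ] [ 0.5148 -0.2845  0.185 ] [ 0.2198  0.009  -8.5   ]
s3 [ 0.5146 -0.2872  0.1   ] [ 0.5161 -0.2859  0.185 ] [-0.1506 -0.1236 -8.5   ]
[array([419.8439, 173.9943]), array([417.3323, 194.2178])]
w3 [  4   4  19  16 238] [320.0462 173.6639] [ 0.5166 -0.2826  0.1   ]
s3 [  0   0  17  17 245] [411.2571 245.951 ] [ 0.5153 -0.2857  0.1   ]
```

The cameras differ by about 2–3 mm, so I'll bring the tip just above the mouth, where parallax is small, and compare again.

```bash
python3 -m jog '[0,0,0.5,0,0,0,1,0,0,0,1.3,0,0,0,1.3,0,0,0,1.3,0,0,0,1.0,0,0,0,0.6,0,0,0,0.3,0,0,0,0,0,0,0,0,0,0,0,0,0]'
python3 - <<'E'
from h import *
np.set_printoptions(precision=4,suppress=True)
snap('wrist','w4'); snap('side','s4')
s=read_state();p=s['tcp_pos'];zt=p[2]-.2712;print(p,zt)
for z in(.1,zt): print([proj(f,[p[0],p[1],z]) for f in('w4','s4')])
a=cv2.imread('pics/w4.png');b=cv2.imread('pics/s4.png')
def c(im,u,v,w,h,k): return cv2.resize(im[v:v+h,u:u+w],None,fx=k,fy=k,interpolation=cv2.INTER_CUBIC)
cv2.imwrite('pics/c4.png',np.hstack([c(a,280,140,80,100,5),c(b,385,190,50,62,8)[:500]]))
E
```

```text
t: 17.9
tcp_pos: [0.5149, -0.2855, 0.3832]
tool_rot: [[-0.0, 1.0, 0.001], [1.0, 0.0, -0.001], [-0.001, 0.001, -1.0]]
contact_force: [0.3, -0.0, -1.0]
finger_gap: 0.287
grip_force: 58.9
[ 0.5149 -0.2855  0.383 ] 0.11183998933381645
[array([318.4286, 197.2253]), array([411.0469, 246.0017])]
[array([318.471 , 201.8649]), array([411.6234, 241.3663])]Traceback (most recent call last):
  File "<stdin>", line 8, in <module>
    return _nx.concatenate(arrs, 1, dtype=dtype, casting=casting)
           ~~~~~~~~~~~~~~~^^^^^^^^^^^^^^^^^^^^^^^^^^^^^^^^^^^^^^^
ValueError: all the input array dimensions except for the concatenation axis must match exactly, but along dimension 0, the array at index 0 has size 500 and the array at index 1 has size 496
```

```bash
python3 - <<'E'
from h import *
a=cv2.imread('pics/w4.png');b=cv2.imread('pics/s4.png')
def c(im,u,v,w,h,k): return cv2.resize(im[v:v+h,u:u+w],None,fx=k,fy=k,interpolation=cv2.INTER_CUBIC)
cv2.imwrite('pics/c4.png',np.hstack([c(a,280,140,80,100,5),c(b,385,180,50,63,8)[:500]]))
E
```

```text
(no output)
```

View pics/c4.png

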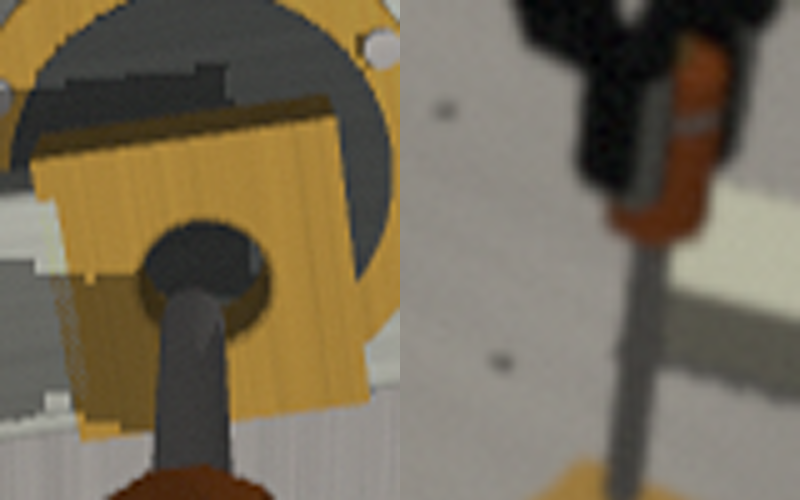

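Wrist crop: hole centre is at (320.7,195.6) and the tip disc at about (318.4,203), so the tip is about 2 mm short in +x and about 2 mm short in +y. Correcting, then checking both views.

```bash
python3 -m jog '[0.1,0.1,0,0,0.1,0.1,0.2,0,0,0,0.2,0,0,0,0,0,0,0,0,0]'
python3 - <<'E'
from h import *
np.set_printoptions(precision=4,suppress=True)
snap('wrist','w5'); snap('side','s5')
s=read_state();p=s['tcp_pos'];zt=p[2]-.2712;print(p,zt)
for z in(.1,zt): print([proj(f,[p[0],p[1],z]) for f in('w5','s5')])
a=cv2.imread('pics/w5.png');b=cv2.imread('pics/s5.png')
def c(im,u,v,w,h,k): return cv2.resize(im[v:v+h,u:u+w],None,fx=k,fy=k,interpolation=cv2.INTER_CUBIC)
cv2.imwrite('pics/c5.png',np.hstack([c(a,295,170,50,60,8),c(b,390,216,40,48,10)]))
E
```

```text
t: 18.62
tcp_pos: [0.5168, -0.2834, 0.3786]
tool_rot: [[-0.0, 1.0, -0.0], [1.0, 0.0, 0.0], [0.0, -0.0, -1.0]]
contact_force: [0.3, 0.4, -1.2]
finger_gap: 0.287
grip_force: 58.9
[ 0.5168 -0.2835  0.3788] 0.10755014393471618
[array([318.8356, 199.2205]), array([410.8734, 245.2122])]
[array([318.8655, 202.2324]), array([411.2388, 242.2662])]
```

View pics/c5.png

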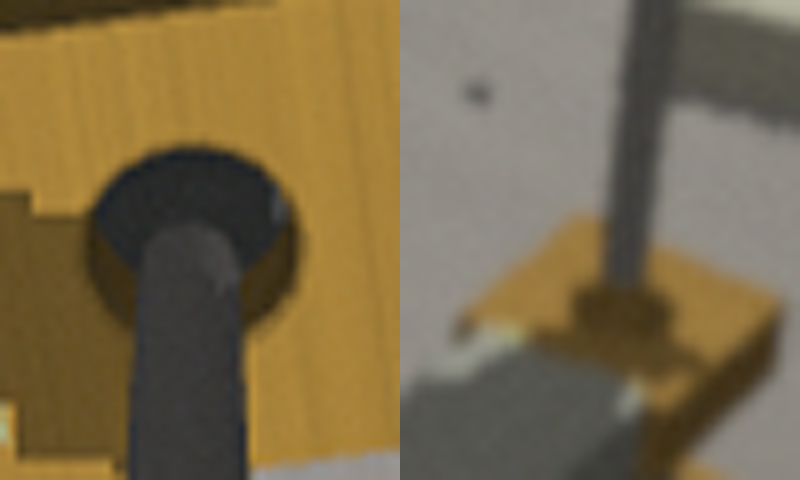

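Both views agree the tip is within about 0.6 mm of the hole axis. Lowering 5.25 cm.

```bash
python3 -m jog '[0,0,0.3,0,0,0,0.5,0,0,0,0.5,0,0,0,0.5,0,0,0,0.2,0,0,0,0,0]'
python3 -m jog '[0,0,0.3,0,0,0,0.5,0,0,0,0.6,0,0,0,0.6,0,0,0,0.6,0,0,0,0.4,0,0,0,0.2,0,0,0,0,0,0,0,0,0,0,0,0,0]'
python3 - <<'E'
from h import *
np.set_printoptions(precision=4,suppress=True)
snap('wrist','w6'); snap('side','s6')
s=read_state();p=s['tcp_pos'];zt=p[2]-.2712;print(p,zt)
print([proj(f,[p[0],p[1],.1]) for f in('w6','s6')],[proj('s6',[p[0],p[1],z]) for z in(.14,.186)])
a=cv2.imread('pics/w6.png');b=cv2.imread('pics/s6.png')
def c(im,u,v,w,h,k): return cv2.resize(im[v:v+h,u:u+w],None,fx=k,fy=k,interpolation=cv2.INTER_CUBIC)
cv2.imwrite('pics/c6.png',np.hstack([c(a,295,180,50,75,8),c(b,385,195,50,75,8)]))
E
```

```text
t: 19.48
tcp_pos: [0.5167, -0.2834, 0.3584]
tool_rot: [[-0.0, 1.0, -0.0], [1.0, 0.0, 0.0], [0.0, -0.0, -1.0]]
contact_force: [-0.6, 0.3, -0.2]
finger_gap: 0.286
grip_force: 58.9
t: 20.72
tcp_pos: [0.5169, -0.2835, 0.327]
tool_rot: [[-0.0, 1.0, 0.0], [1.0, 0.0, -0.0], [-0.0, 0.0, -1.0]]
contact_force: [-0.4, -0.1, 0.2]
finger_gap: 0.289
grip_force: 58.9
[ 0.5168 -0.2835  0.3269] 0.05573521626387845
[array([318.7867, 223.6865]), array([410.8958, 245.2095])] [array([412.8622, 229.3603]), array([415.2185, 210.3683])]
```

View pics/c6.png

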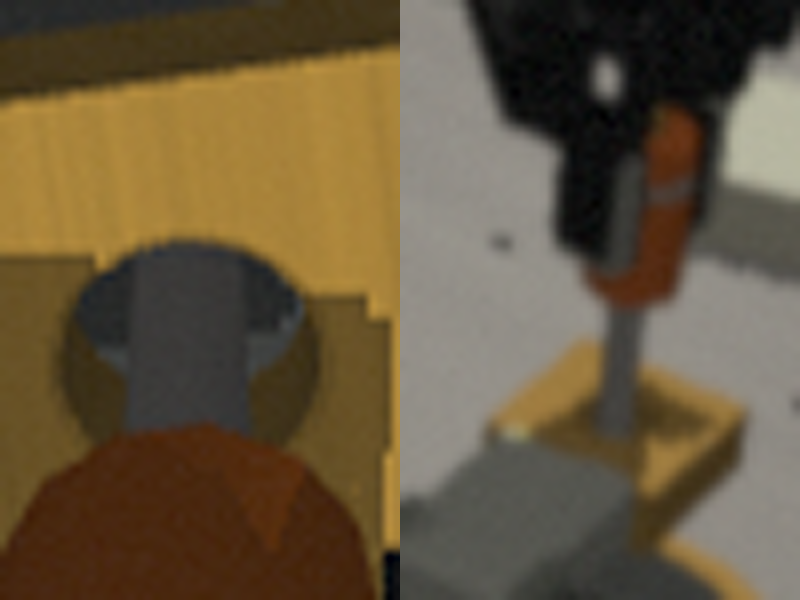

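The stem hangs in the hole, centred in the wrist crop (stem centre 188, hole centre 191 at 8x). No contact force shows, and the tip is at about 55.7 mm. Handing in.

```bash
python3 -m jog '[0,0,0,0,0,0,0,0,0,0,0,0,0,0,0,0]'; python3 -c "
from station import *
print(job_done())"
```

```text
t: 21.32
tcp_pos: [0.5168, -0.2835, 0.3267]
tool_rot: [[-0.0, 1.0, 0.0], [1.0, 0.0, -0.0], [-0.0, 0.0, -1.0]]
contact_force: [0.5, -0.3, -1.1]
finger_gap: 0.289
grip_force: 58.9
the job is handed in; nothing more can be done
None
```

I pushed the plunger fully down and it sprang back up; the orange probe is now held still and upright in the guide hole, about centred by the cameras, with its tip about 55 mm above the bench, and the job is handed in at 21 s (no verdict was returned).

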